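# Hook the adapter plate into the lead tester

## Robot

A 7-joint arm with a two-finger parallel gripper is mounted at the origin on a cart in front of the work surface, level with it; the furniture and walls round the work are solid. World frame = base frame: x ahead of the robot, y to its left, z up, the work surface at z = 0. Lengths are in m, angles in rad, forces in N, time in s.
With the tool pointing down it reaches from about 0.425 to 0.875 m from the base axis. Payload 8.4 kg.
Tool frame: the origin (TCP) lies midway between the tips of the shut fingers; the grasp point (between the pads) lies 19 mm behind it; z points along the fingers, y is the line along which they close (so a half turn about z gives the same grasp; the last joint's range is limited). The gripper opens to 87 mm and grips with 3 to 60 N. Pads are 19 mm wide; open, the fingers measure 117 mm over their backs; the gripper's body (75 mm by 190 mm) begins 51 mm behind the grasp point.
Start: joints at [-1.287, 0.333, 0.04, 1.465, -0.013, 1.343, -0.059], TCP at [0.243, 0.603, 0.223] pointing down, gripper open.
Joint ranges: [-2.58, 2.58], [-0.38, 2.09], [-1.3, 1.39], [0.25, 2.4], [-1.5, 4.64], [0.08, 2.09], [-2.65, 2.65]. Speed limits (rad/s): [2.22, 2.22, 2.79, 2.79, 3.14, 3.14, 3.14].

## Interface

Orientations are given as a unit quaternion [x, y, z, w].
In Python, from workcell import r gives the robot as it stands. The module is installed in compiled form; this text tells all that it offers.
- The arm moves only by the shell command python3 -m crank 'ROWS' [OPENING] [FORCE]. ROWS is JSON, a list that holds one entry, the list of rows, each a list of 4 numbers: the shift along the tool's x, y, z in mm, then the turn about the tool's z in rad. In form: [[[dx, dy, dz, spin], ...]]. A call has 1 to 5 rows; each row shifts and turns the commanded pose from where the row before left it, along the tool's axes as they then stand; what a row does not reach is not made up. A row lasts 1/12 s, in which the tool goes at most 41.7 mm and 7.16 degrees, less where a joint would pass 70% of its speed; a pose out of reach is approached as far as the arm can. A call with a gripper value outside its range is refused whole. OPENING is the opening, from 0 (shut) to 1 (fully open), set as the call begins (- or left out, the last holds). The fingers move at their own pace and stop on an object; FORCE is the grip in N (left out, the last holds). Time passes only in rows, so rows that do not move let the fingers close. It gives the time, the measured TCP pose, the force, the opening and the grip force at its end, in the units of the state.
- r.get_state(): the state, without advancing time (a new reading comes with each control period).
- r.snapshot(name): name is "side" or "top"; returns a dict with "color" (384x512x3 uint8, red, green, blue), "intrinsics" (3x3 intrinsics, pixels), "dist_coeffs" ([k1, k2, p1, p2, k3] as OpenCV has them; the pictures are not rectified), "T" (4x4, takes a point from camera to world coordinates). Camera axes: x right, y down, z forward; pixel columns grow to the right and rows downward; lengths in m; the calibration is good to about 2 mm. A picture is of the moment at which its call begins. There is no depth.
- r.job_done(): hands the job in; it is judged then, once.
The state is a dict: "time_s": time; "joints": joint angles; "qvel": joint speeds; "joint_efforts": joint torques, N m; "eef_pos": TCP position; "orientation": TCP orientation; "ft_force": force on the tool from outside, world axes, zero at the start; "wrist_torque": the same for the moment, N m; "gripper_width": finger opening in m; "grip_force": force on a finger pad.
Only numpy, scipy, OpenCV 4.12 (cv2) and the standard library are available. Lean on these libraries where they do the work, as an engineer would, in place of code of your own. Each camera call takes 0.05 s, during which the arm holds its last target. There are 200 camera calls.

## Task

Fit the adapter plate with the blue grip into the grey test nest: pick it up by its grip, tilt it so that its bare steel edge goes in first under the yellow lip, then lower the other edge behind the front sill until the plate lies flat on the nest's floor, and let go. Lower it with the gripper rather than letting it drop, and leave the plate with the orange grip where it is.

Things in the scene. Friction and masses are not known exactly. Their poses are not given: they have to be found in the camera images.
- nest: Grey open tray 142x110x34 mm, fixed; mm from origin: centre of underside, z up, +x from front sill (robot side, within 23 deg) to far wall. Floor: z 8, x -62..62, y -48..48. Sill: full width, x -71..-62, top z 24 (a flat plate cannot slide in). Cheeks: top z 18. Yellow lip: full width, from far wall to x 32, underside z 28, top z 34. A plate tilted 10 to 22 deg, steel edge low, enters.
- blue_plate: Plate to fit: black, flat, loose, 0.18 kg, 106 (x) x 72 (y) x 6 mm. Origin: centre of underside, z up, +x to its bare steel edge (x 53; at the start away from the robot within 23 deg); white terminal strip 13 mm high along the -x edge. Blue grip on top: x -30..10, so centred at x -10, y 0; 24 mm wide (y), its top 40 mm above the underside. Pinch it across y from above.
- blue_plate_hook (a point): Middle of the lower corner of the blue plate's steel edge (the edge that goes under the lip): x 53, y 0, z 0 mm in the blue plate's frame; axes as the plate's.
- orange_plate: A second plate of the same shape and size with an orange grip, loose, lying flat beside the blue one (either may be on the left). Not wanted: leave it alone. Origin and axes as for the blue plate. Past the plates, 0.12 m and more beyond their centres, the head of the task lamp hangs 0.13 to 0.36 m above the bench: come to the plates from the robot's side, not across it.

How it is judged:
On the way:
1. the blue plate's steel edge is hooked under the yellow lip (at least 8 mm in) while the plate is still tilted by more than 5 degrees (x of blue_plate_hook in the frame of nest above 0.04 m and z of blue_plate_hook in the frame of nest below 0.024 m and y of blue_plate_hook in the frame of nest between -0.025 and 0.025 m and angle between blue_plate's own z axis and vertical above 0.09 rad), for 0.1 s.
At the end, for the whole second after the job is handed in: The blue plate lies flat (within 3 degrees) and still on the nest's floor (underside within 3 mm of it), steel edge at least 10 mm under the yellow lip, centred in the nest within 12 mm lengthwise and 15 mm sideways and turned by less than 15 degrees from it (x of blue_plate_hook in the frame of nest above 0.042 m and x of blue_plate in the frame of nest between -0.012 and 0.012 m and y of blue_plate in the frame of nest between -0.015 and 0.015 m and z of blue_plate in the frame of nest below 0.011 m and angle between blue_plate's own z axis and vertical below 0.05 rad and angle between the x axis of blue_plate and the x axis of nest, either way round below 0.26 rad and linear speed of blue_plate below 0.02 m/s); the robot touches nothing.
It fails at once if the blue plate drops or is flung in the nest instead of being lowered (it turns faster than 5 rad/s there) (horizontal distance between blue_plate and nest below 0.06 m and angular speed of blue_plate above 5 rad/s).
It fails at once if the orange plate is moved by more than 30 mm (distance of orange_plate from where it was at the start of the episode above 0.03 m).
It also fails if it takes over 42 s, if anything falls off the work surface, if the arm or the gripper's body presses on something with over 40 N, if the wrist force passes 120 N, or if a joint passes its speed limit or range.

## Working session

There is one attempt and no reset: what is moved stays moved. The work goes in short steps, Python scripts to look and compute and a shell command to move; the robot and the scene stay as the last step left them, time stands still between calls to the robot, and variables do not carry over. Pictures are saved under pics/ and viewed, at most 10 in all, crops included, and the job is handed in when it is done.

```bash
mkdir -p pics; python3 - <<'E'
from workcell import r
import cv2,numpy as np
s=r.get_state();print(s)
for n in("top","side"):
    d=r.snapshot(n);cv2.imwrite(f"pics/{n}0.png",d["color"][...,::-1]);print(d["intrinsics"],d["dist_coeffs"],d["T"])
E
```

```text
{'time_s': 0.0, 'joints': array([-1.28719748,  0.33391066,  0.03986438,  1.46629509, -0.01339022,
        1.34329325, -0.05848379]), 'qvel': array([ 0.00165891, -0.00212884,  0.00090038, -0.00081119, -0.00047958,
       -0.00100203, -0.00017346]), 'joint_efforts': array([-9.65676882e-04, -6.56347346e+01,  1.33426208e+00, -4.03803277e+01,
       -5.98911778e-02,  4.46549000e-02,  1.59319420e-04]), 'eef_pos': array([0.24263375, 0.60249939, 0.22164765]), 'orientation': array([ 1.90228078e-01,  9.81739581e-01, -8.14426889e-04, -9.78546317e-05]), 'ft_force': array([-0.57210305, -0.04213178,  0.78300236]), 'wrist_torque': array([-0.03233802, -0.01749471,  0.03596531]), 'grip_force': 0.0, 'gripper_width': 0.08724398452177279}
[[351.88935258   0.         259.18580708]
 [  0.         351.88935258 190.70227052]
 [  0.           0.           1.        ]] [0.01106863 0.         0.         0.         0.        ] [[ 0.01106613 -0.98902653  0.14732297  0.34184308]
 [-0.99973932 -0.01388573 -0.01812423 -0.19335775]
 [ 0.01997103 -0.147084   -0.98892237  0.86516411]
 [ 0.          0.          0.          1.        ]]
[[477.0248237    0.         258.01889598]
 [  0.         477.0248237  188.29935672]
 [  0.           0.           1.        ]] [-0.19760759  0.          0.          0.          0.        ] [[ 0.99848054  0.05002333 -0.02311456  0.46945415]
 [ 0.05080281 -0.67313078  0.73777641 -0.87950877]
 [ 0.02134691 -0.73782967 -0.67464931  0.65604667]
 [ 0.          0.          0.          1.        ]]
```

View pics/top0.png

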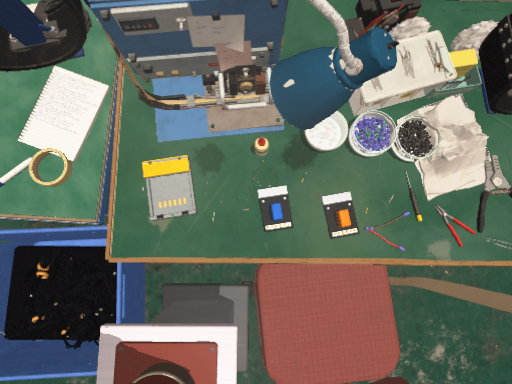

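View pics/side0.png

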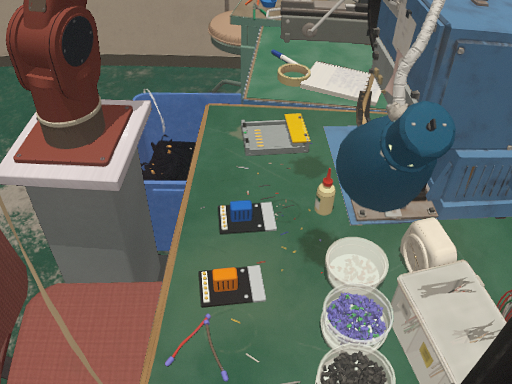

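The top view shows the nest at (170,188) with its lip at (166,166), the blue plate at (275,210) with its steel edge up at (273,192), and the orange plate at (340,216). In the side view the nest is at (275,134), the blue plate at (247,216) and the orange plate at (232,285).

```bash
cat > h.py <<'E'
from workcell import r
import cv2,numpy as np
def cast(d,px,z):
    u=cv2.undistortPoints(np.float64(px).reshape(-1,1,2),d["intrinsics"],np.float64(d["dist_coeffs"])).reshape(-1,2)
    v=np.c_[u,np.ones(len(u))]@d["T"][:3,:3].T; o=d["T"][:3,3]
    return (o+v*((z-o[2])/v[:,2:]))[:,:2]
def mask(d,kind,roi):
    h=cv2.cvtColor(d["color"],cv2.COLOR_RGB2HSV);H,S,V=[h[...,i].astype(int) for i in range(3)]
    m={"blue":(H>100)&(H<125)&(S>150)&(V>90),"yellow":(H>18)&(H<32)&(S>150)&(V>120),"steel":(S<60)&(V>150),"grey":(S<70)&(V>90),"orange":(H>5)&(H<17)&(S>170)&(V>150)}[kind]
    o=np.zeros(m.shape,np.uint8);x0,y0,x1,y1=roi;o[y0:y1,x0:x1]=m[y0:y1,x0:x1]
    n,l,st,_=cv2.connectedComponentsWithStats(o)
    return (l==1+np.argmax(st[1:,4])).astype(np.uint8)
def rect(d,kind,roi,z):
    ys,xs=np.nonzero(mask(d,kind,roi))
    w=cast(d,np.c_[xs,ys],z); c,s,a=cv2.minAreaRect(np.float32(w*1000))
    b=cv2.boxPoints((c,s,a)); return np.round(b),np.round(w.mean(0)*1000,1),np.round(s,1),round(a,1)
E
python3 - <<'E'
from h import *
t=r.snapshot("top");s=r.snapshot("side")
for n,d,ro in(("top",t,dict(y=(130,145,200,185),b=(255,180,295,235),g=(130,145,205,225),o=(315,185,362,240))),("side",s,dict(y=(270,105,320,150),b=(210,190,285,240),g=(235,110,315,160),o=(190,255,275,310)))):
    print(n)
    for a in [("yellow",ro["y"],.034),("blue",ro["b"],.04),("steel",ro["b"],.006),("grey",ro["g"],.024),("orange",ro["o"],.04),("steel",ro["o"],.006)]: print(a[0],*[x.tolist() if hasattr(x,'tolist') else x for x in rect(d,*a)])
c=np.hstack([cv2.resize(t["color"][145:245,130:300],None,fx=4,fy=4,interpolation=cv2.INTER_CUBIC)])
cv2.imwrite("pics/tc.png",c[...,::-1])
c=cv2.resize(s["color"][100:240,200:320],None,fx=4,fy=4,interpolation=cv2.INTER_CUBIC)
cv2.imwrite("pics/sc.png",c[...,::-1])
E
```

```text
top
yellow [[493.0, 69.0], [513.0, -40.0], [546.0, -34.0], [527.0, 74.0]] [519.0, 17.9] [33.9, 110.4] 10.1
blue [[395.0, -241.0], [399.0, -265.0], [438.0, -258.0], [434.0, -234.0]] [416.7, -249.6] [39.5, 24.1] 9.8
steel [[452.0, -207.0], [464.0, -279.0], [486.0, -275.0], [474.0, -203.0]] [468.9, -240.9] [21.8, 73.3] 9.7
grey [[382.0, 63.0], [387.0, -78.0], [574.0, -72.0], [569.0, 69.0]] [461.8, -4.0] [186.6, 141.7] 1.9
orange [[381.0, -402.0], [386.0, -425.0], [425.0, -417.0], [420.0, -393.0]] [403.1, -409.3] [39.4, 24.3] 12.0
steel [[437.0, -366.0], [451.0, -438.0], [473.0, -434.0], [458.0, -362.0]] [455.1, -400.0] [21.7, 73.7] 11.1
side
yellow [[495.0, 65.0], [515.0, -47.0], [555.0, -40.0], [535.0, 72.0]] [523.7, 12.0] [40.4, 113.8] 10.1
blue [[398.0, -242.0], [403.0, -296.0], [442.0, -292.0], [437.0, -239.0]] [419.7, -266.5] [38.9, 53.7] 5.4
steel [[454.0, -209.0], [465.0, -280.0], [487.0, -277.0], [475.0, -205.0]] [470.3, -243.9] [21.8, 72.5] 9.4
grey [[378.0, 46.0], [398.0, -90.0], [561.0, -65.0], [540.0, 71.0]] [462.3, -19.9] [164.1, 137.5] 8.7
orange [[383.0, -405.0], [391.0, -448.0], [430.0, -440.0], [422.0, -398.0]] [406.2, -423.1] [39.1, 43.5] 10.8
steel [[438.0, -368.0], [452.0, -439.0], [473.0, -435.0], [459.0, -363.0]] [456.0, -402.3] [21.8, 73.2] 11.1
```

View pics/tc.png

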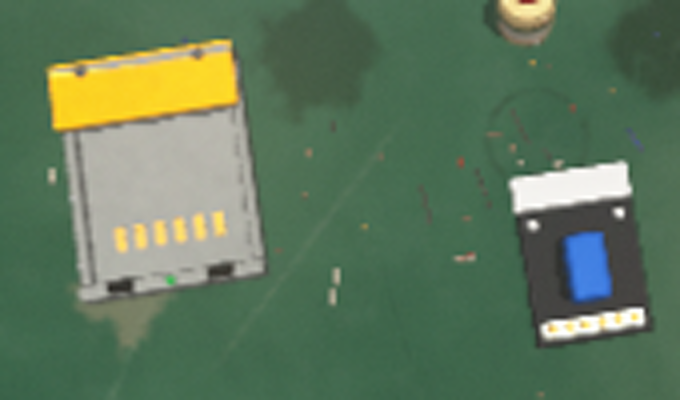

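View pics/sc.png

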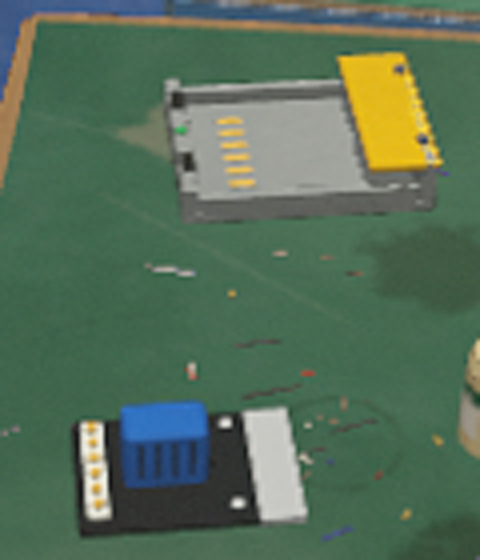

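The crops confirm both outlines: the nest lip is at crop (145,85), the blue grip at (587,267) and the steel edge at (570,187). The nest origin comes out at about (472,7) mm with yaw 0.176. The blue plate origin is about (428,-249) mm with yaw 0.168.

The rows can't tilt the tool. I'll pinch the grip near its rear (x -19), then lift with a light grip so the nose stays on the bench and the plate pivots in the pads. Then I'll clamp it hard.

```bash
cat >> h.py <<'E'
from scipy.spatial.transform import Rotation as Ro
def to(p,yaw=None):
    "tool-axis shift in mm from measured pose to world point p (m), spin (rad) to bring tool y to plate-y for the yaw"
    s=r.get_state();R=Ro.from_quat(s["orientation"]).as_matrix()
    sp=0
    if yaw is not None:
        a=np.arctan2(R[1,1],R[0,1]);sp=-((yaw+np.pi/2-a+np.pi/2)%np.pi-np.pi/2)
    print("shift",np.round(R.T@(np.array(p)-s["eef_pos"])*1000,1),"spin",round(float(sp),3),"pos",np.round(s["eef_pos"],4),"t",round(s["time_s"],2),"q7",round(s["joints"][6],2))
E
python3 -m crank '[[[0,0,0,-0.11],[0,0,0,-0.11],[0,0,0,-0.11],[0,0,0,-0.11],[0,0,0,-0.11]]]' 0.6
python3 - <<'E'
from h import *
t=r.snapshot("top")
# nest front sill bottom corners and lip check
print(cast(t,[[150,220],[196.25,212.5]],.012)*1000)
to([.50,.2,.22],.168);to([.48,-.1,.22]);to([.42,-.25,.15])
E
```

```text
time_s: 0.62
eef_pos: [0.2427, 0.6028, 0.2223]
orientation: [-0.086, 0.996, -0.0, -0.0]
ft_force: [0.5, -0.4, -1.1]
gripper_width: 0.0614
grip_force: 0.0
[[394.05062593  52.74000964]
 [413.48272966 -57.2828404 ]]
shift [-180.7 -442.4    2.5] spin 0.013 pos [0.2428 0.6028 0.2223] t 0.67 q7 0.49
shift [-107.1 -733.9    2.6] spin 0.0 pos [0.2428 0.6028 0.2223] t 0.67 q7 0.49
shift [ -21.2 -870.7   72.7] spin 0.0 pos [0.2428 0.6028 0.2223] t 0.67 q7 0.49
```

```bash
python3 -m crank '[[[-15,-37,0,0],[-15,-37,0,0],[-15,-37,0,0],[-15,-37,0,0],[-15,-37,0,0]]]' && python3 -m crank '[[[-15,-37,0,0],[-15,-37,0,0],[-15,-37,0,0],[-15,-37,0,0],[-15,-37,0,0]]]' && python3 -m crank '[[[-15,-37,0,0],[-15,-37,0,0],[9,-36,0,0],[9,-36,0,0],[9,-36,0,0]]]'; python3 -m crank '[[[9,-36,0,0],[9,-36,0,0],[9,-36,0,0],[9,-36,0,0],[9,-36,0,0]]]'
python3 -c "
from h import *
to([.4095,-.2517,.10],.169)"
```

```text
time_s: 1.08
eef_pos: [0.3482, 0.4312, 0.2225]
orientation: [-0.082, 0.997, 0.0, -0.0]
ft_force: [1.9, -0.2, 0.8]
gripper_width: 0.0521
grip_force: 0.0
time_s: 1.5
eef_pos: [0.4529, 0.2612, 0.2228]
orientation: [-0.082, 0.997, 0.0, 0.0]
ft_force: [2.3, 0.5, 0.4]
gripper_width: 0.0524
grip_force: 0.0
time_s: 1.92
eef_pos: [0.4852, 0.0822, 0.2223]
orientation: [-0.082, 0.997, -0.0, -0.0]
ft_force: [-0.2, -0.0, -0.4]
gripper_width: 0.0522
grip_force: 0.0
time_s: 2.33
eef_pos: [0.4705, -0.1026, 0.2227]
orientation: [-0.082, 0.997, 0.0, 0.0]
ft_force: [0.6, -0.2, 0.5]
gripper_width: 0.0521
grip_force: 0.0
shift [  84.7 -137.1  122.6] spin -0.005 pos [ 0.4705 -0.1026  0.2227] t 2.33 q7 1.84
```

```bash
python3 -m crank '[[[17,-27,20,0],[17,-27,20,0],[17,-27,20,0],[17,-27,20,0],[16,-28,22,0]]]' && python3 -m crank '[[[0,0,10,0],[0,0,5,0],[0,0,5,0],[0,0,0,0],[0,0,0,0]]]'
python3 - <<'E'
from h import *
to([.4095,-.2521,.011],.168)
t=r.snapshot("top");s=r.snapshot("side")
print(rect(t,"blue",(255,180,295,235),.04)[:2],rect(s,"steel",(210,190,285,240),.006))
c=np.hstack([cv2.resize(x,(400,400),interpolation=cv2.INTER_CUBIC) for x in(t["color"][160:260,220:320],s["color"][140:240,200:300])])
cv2.imwrite("pics/g.png",c[...,::-1])
E
```

```text
time_s: 2.75
eef_pos: [0.4101, -0.2503, 0.1202]
orientation: [-0.082, 0.997, 0.0, 0.001]
ft_force: [1.5, 0.0, -0.8]
gripper_width: 0.0525
grip_force: 0.0
time_s: 3.17
eef_pos: [0.4117, -0.248, 0.101]
orientation: [-0.084, 0.996, 0.0, 0.0]
ft_force: [-0.5, -0.5, -0.5]
gripper_width: 0.0519
grip_force: 0.0
shift [ 2.9 -3.6 90. ] spin 0.0 pos [ 0.4117 -0.248   0.101 ] t 3.17 q7 2.27Traceback (most recent call last):
  File "<stdin>", line 4, in <module>
  File "h.py", line 14, in rect
    ys,xs=np.nonzero(mask(d,kind,roi))
                     ~~~~^^^^^^^^^^^^
  File "h.py", line 12, in mask
    return (l==1+np.argmax(st[1:,4])).astype(np.uint8)
                 ~~~~~~~~~^^^^^^^^^^
    return _wrapfunc(a, 'argmax', axis=axis, out=out, **kwds)
    return bound(*args, **kwds)
ValueError: attempt to get argmax of an empty sequence
```

```bash
python3 -m crank '[[[3,-4,20,0],[0,0,20,0],[0,0,12,0],[0,0,8,0],[0,0,0,0]]]' 
python3 - <<'E'
from h import *
to([.4095,-.2521,.011],.168)
s=r.snapshot("side")
print(rect(s,"steel",(210,190,285,240),.006))
c=cv2.resize(s["color"][140:260,190:310],(600,600),interpolation=cv2.INTER_CUBIC)
cv2.imwrite("pics/g.png",c[...,::-1])
E
```

```text
time_s: 3.68
eef_pos: [0.4082, -0.2528, 0.0397]
orientation: [-0.084, 0.996, 0.0, -0.001]
ft_force: [-0.6, 0.7, -0.7]
gripper_width: 0.0522
grip_force: 0.0
shift [-1.4  0.4 28.7] spin -0.0 pos [ 0.4082 -0.2528  0.0397] t 3.68 q7 2.37
(array([[ 456., -218.],
       [ 465., -281.],
       [ 487., -278.],
       [ 477., -214.]], dtype=float32), array([ 473.2, -251.5]), array([21.7, 63.8]), 8.4)
```

View pics/g.png

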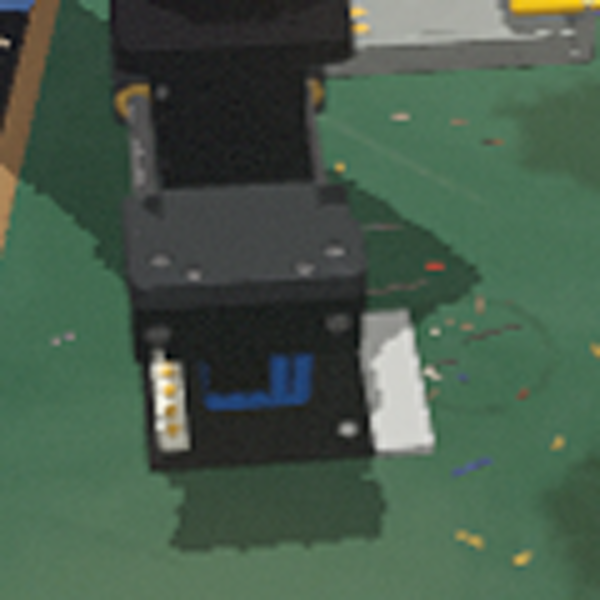

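The near finger stands in front of the rear half of the blue grip, seen at (215-310, 355-405). The plate hasn't moved. I'll go down and close with a light grip.

```bash
python3 -m crank '[[[-1,0,15,0],[0,0,10,0],[0,0,4,0],[0,0,0,0],[0,0,0,0]]]'; python3 -m crank '[[[0,0,0,0],[0,0,0,0],[0,0,0,0],[0,0,0,0],[0,0,0,0]]]' 0 4;  python3 -m crank '[[[0,0,0,0],[0,0,0,0],[0,0,0,0]]]'
python3 -c "
from h import *
to([.4095,-.2521,.011],.168)"
```

```text
time_s: 4.15
eef_pos: [0.4096, -0.2534, 0.0119]
orientation: [-0.083, 0.997, -0.0, -0.0]
ft_force: [-0.2, -0.3, 0.5]
gripper_width: 0.0523
grip_force: 0.0
time_s: 4.57
eef_pos: [0.4097, -0.2532, 0.0118]
orientation: [-0.084, 0.997, -0.0, 0.0]
ft_force: [0.2, 0.8, -0.1]
gripper_width: 0.0269
grip_force: 0.3
time_s: 4.82
eef_pos: [0.4096, -0.2532, 0.0117]
orientation: [-0.084, 0.997, 0.0, 0.0]
ft_force: [-1.1, 1.7, 3.2]
gripper_width: 0.0243
grip_force: 4.0
shift [-0.   1.1  0.7] spin -0.001 pos [ 0.4096 -0.2532  0.0117] t 4.82 q7 2.42
```

```bash
python3 -m crank '[[[-2,0,-3,0],[-2,0,-4,0],[-2,0,-4,0],[-2,0,-4,0],[-2,0,-3,0]]]'; python3 -m crank '[[[0,0,0,0],[0,0,0,0],[0,0,0,0]]]'
cat >> h.py <<'E'
def crop(name,d,x0,y0,x1,y1,w=700):
    c=d["color"][y0:y1,x0:x1];f=min(w/(x1-x0),600/(y1-y0))
    cv2.imwrite(f"pics/{name}.png",cv2.resize(c,None,fx=f,fy=f,interpolation=cv2.INTER_CUBIC)[...,::-1])
E
python3 -c "
from h import *
s=r.snapshot('side');crop('l',s,200,180,300,260);t=r.snapshot('top')
print(rect(s,'steel',(210,190,300,250),.006),rect(t,'steel',(250,170,305,230),.006))"
```

```text
time_s: 5.23
eef_pos: [0.4199, -0.2517, 0.0302]
orientation: [-0.084, 0.997, -0.0, 0.0]
ft_force: [-0.3, 0.3, -1.0]
gripper_width: 0.0239
grip_force: 4.0
time_s: 5.48
eef_pos: [0.4193, -0.2515, 0.0295]
orientation: [-0.084, 0.997, 0.0, -0.0]
ft_force: [-0.5, -0.7, -2.1]
gripper_width: 0.0242
grip_force: 4.0Traceback (most recent call last):
  File "<string>", line 4, in <module>
    print(rect(s,'steel',(210,190,300,250),.006),rect(t,'steel',(250,170,305,230),.006))
                                                 ~~~~^^^^^^^^^^^^^^^^^^^^^^^^^^^^^^^^^^
  File "h.py", line 14, in rect
    ys,xs=np.nonzero(mask(d,kind,roi))
                     ~~~~^^^^^^^^^^^^
  File "h.py", line 12, in mask
    return (l==1+np.argmax(st[1:,4])).astype(np.uint8)
                 ~~~~~~~~~^^^^^^^^^^
    return _wrapfunc(a, 'argmax', axis=axis, out=out, **kwds)
    return bound(*args, **kwds)
ValueError: attempt to get argmax of an empty sequence
```

View pics/l.png

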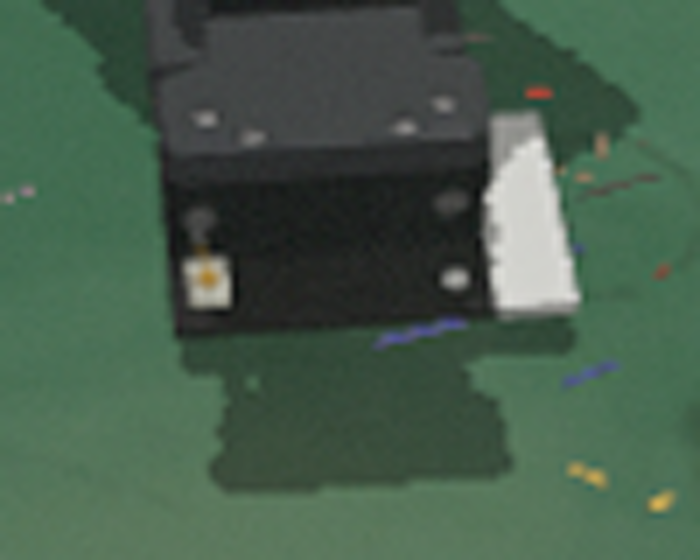

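The plate was lifted almost flat: its near edge runs (180,335)-(578,312), with a shadow gap underneath. So 4 N is enough to stop it pivoting. I'll try 3 N here, where the bench limits the tilt to about 15 degrees.

```bash
python3 -m crank '[[[0,0,0,0],[0,0,0,0],[0,0,0,0],[0,0,0,0],[0,0,0,0]]]' - 3
cat >> h.py <<'E'
def edge():
    s=r.snapshot('side');g=s["color"].astype(int);ys,xs=np.nonzero(mask(s,'steel',(210,180,310,260)))
    b=cv2.boxPoints(cv2.minAreaRect(np.float32(np.c_[xs,ys])))
    print("steel px mean",xs.mean(),ys.mean(),"right-bottom",xs[np.argmax(xs+ys)],ys[np.argmax(xs+ys)])
    return s
E
python3 -c "
from h import *
s=edge();to([.4095,-.2521,.011])"
python3 -m crank '[[[0,0,-12,0],[0,0,12,0],[0,0,-12,0],[0,0,12,0],[0,0,0,0]]]' - 3
python3 -c "
from h import *
s=edge();to([.4095,-.2521,.011])"
```

```text
time_s: 6.0
eef_pos: [0.4194, -0.2516, 0.0295]
orientation: [-0.083, 0.997, -0.0, -0.0]
ft_force: [0.2, 0.3, -1.0]
gripper_width: 0.0242
grip_force: 3.0
steel px mean 275.0406504065041 212.22357723577235 right-bottom 282 222
shift [ 9.9  1.2 18.6] spin 0.0 pos [ 0.4194 -0.2516  0.0296] t 6.05 q7 2.39
time_s: 6.47
eef_pos: [0.4192, -0.2512, 0.0292]
orientation: [-0.084, 0.996, 0.0, -0.0]
ft_force: [-0.3, 1.1, -1.4]
gripper_width: 0.0241
grip_force: 3.0
steel px mean 273.925 216.375 right-bottom 280 226
shift [ 9.4  0.8 18.4] spin 0.0 pos [ 0.419  -0.2513  0.0294] t 6.52 q7 2.39
```

```bash
cat >> h.py <<'E'
def tilt(roi=(210,180,310,260),yaw=.168):
    "nose lower near corner in tool-centred frame (x fwd, z up from TCP), side view ray onto the plane y=-36 mm"
    s=r.snapshot('side');st=r.get_state();p=st["eef_pos"];R=Ro.from_quat(st["orientation"]).as_matrix();fx=-R[:,0];fy=np.cross([0,0,1],fx)
    ys,xs=np.nonzero(mask(s,'steel',roi));out=[]
    i=np.argmax(xs*.6+ys);px=[[xs[i]+.5,ys[i]+.5]]
    u=cv2.undistortPoints(np.float64(px).reshape(-1,1,2),s["intrinsics"],np.float64(s["dist_coeffs"])).ravel()
    v=s["T"][:3,:3]@[u[0],u[1],1];o=s["T"][:3,3];q=p-.036*fy
    w=o+v*((q-o)@fy)/(v@fy);d=(w-p)*1000
    X,Z=d@fx,d[2]-19
    print("px",px,"nose x,z from pinch",round(X,1),round(Z,1),"world z",round(w[2]*1000,1),"tilt est deg",round(np.degrees(np.arctan2(-Z,X)-np.arctan2(30,72)),1),"r",round(np.hypot(X,Z),1),"(77.6)")
    return s
E
python3 -c "
from h import *
tilt()"
python3 -m crank '[[[0,0,-12,0],[0,0,12,0],[0,0,-12,0],[0,0,12,0],[0,0,0,0]]]' - 3
python3 -c "
from h import *
s=tilt();crop('l2',s,200,180,300,260)"
```

```text
px [[np.float64(280.5), np.float64(226.5)]] nose x,z from pinch 70.1 -37.8 world z 10.7 tilt est deg 5.7 r 79.7 (77.6)
time_s: 6.98
eef_pos: [0.4192, -0.2513, 0.0294]
orientation: [-0.084, 0.996, 0.0, -0.0]
ft_force: [0.3, 0.6, -2.3]
gripper_width: 0.0239
grip_force: 3.0
px [[np.float64(278.5), np.float64(228.5)]] nose x,z from pinch 66.7 -43.0 world z 5.5 tilt est deg 10.2 r 79.4 (77.6)
```

View pics/l2.png

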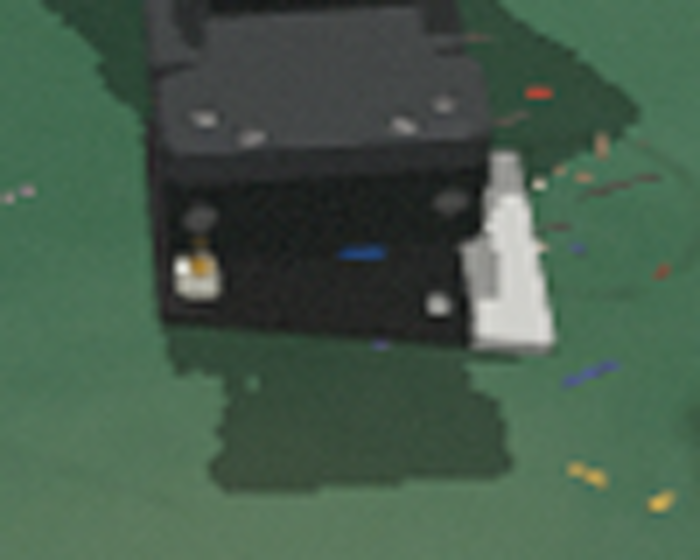

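The plate is pivoting nose-down in the pads: the near edge now slopes down to the steel corner at (550,350). The estimated tilt is about 10 degrees, so one more shake, then clamp.

```bash
python3 -m crank '[[[0,0,-12,0],[0,0,12,0],[0,0,-12,0],[0,0,12,0],[0,0,0,0]]]' - 3
python3 -c "
from h import *
s=tilt()"
python3 -m crank '[[[0,0,0,0],[0,0,0,0],[0,0,0,0],[0,0,0,0],[0,0,0,0]]]' - 50
python3 -m crank '[[[0,0,-10,0],[0,0,-15,0],[0,0,-15,0],[0,0,-15,0],[0,0,0,0]]]'
python3 -c "
from h import *
tilt((210,140,310,260));to([.46,-.006,.11],.176)"
```

```text
time_s: 7.45
eef_pos: [0.4193, -0.2513, 0.0294]
orientation: [-0.084, 0.996, 0.0, -0.0]
ft_force: [1.1, 0.7, -1.1]
gripper_width: 0.0244
grip_force: 3.0
px [[np.float64(278.5), np.float64(229.5)]] nose x,z from pinch 66.7 -45.7 world z 2.9 tilt est deg 11.8 r 80.9 (77.6)
time_s: 7.92
eef_pos: [0.4194, -0.2516, 0.0297]
orientation: [-0.083, 0.997, -0.0, -0.0]
ft_force: [1.2, -0.3, -2.2]
gripper_width: 0.0235
grip_force: 50.0
time_s: 8.33
eef_pos: [0.421, -0.2526, 0.0876]
orientation: [-0.083, 0.997, -0.001, 0.002]
ft_force: [0.6, -0.2, -1.3]
gripper_width: 0.0233
grip_force: 50.0
px [[np.float64(295.5), np.float64(147.5)]] nose x,z from pinch 83.2 88.9 world z 194.1 tilt est deg -69.5 r 121.7 (77.6)
shift [-79.9 236.  -23.8] spin -0.009 pos [ 0.4206 -0.252   0.0862] t 8.38 q7 2.31
```

```bash
python3 -c "
from h import *
tilt((210,165,310,260));to([.4346,.0012,.086],.176)"
```

```text
px [[np.float64(280.5), np.float64(207.5)]] nose x,z from pinch 66.4 -43.3 world z 60.8 tilt est deg 10.5 r 79.3 (77.6)
shift [-56.6 246.9  -0.8] spin -0.009 pos [ 0.4199 -0.2516  0.0851] t 8.43 q7 2.31
```

```bash
python3 -m crank '[[[-7,25,0,-0.009],[-7,31,0,0],[-7,31,0,0],[-7,31,0,0],[-7,31,0,0]]]' && python3 -m crank '[[[-7,31,0,0],[-7,31,0,0],[-7,25,0,0],[0,11,0,0],[0,0,0,0]]]'
python3 - <<'E'
from h import *
to([.4346,.0012,.086],.176)
s=tilt((235,90,315,165))
crop('n',s,220,70,330,165)
E
```

```text
time_s: 8.85
eef_pos: [0.4271, -0.0973, 0.0838]
orientation: [-0.088, 0.996, 0.0, -0.001]
ft_force: [1.2, -0.5, -1.3]
gripper_width: 0.0236
grip_force: 50.0
time_s: 9.27
eef_pos: [0.4306, 0.0041, 0.0837]
orientation: [-0.09, 0.996, 0.0, -0.001]
ft_force: [-0.3, -0.0, -1.4]
gripper_width: 0.0233
grip_force: 50.0
shift [-3.4 -3.6 -2.4] spin 0.005 pos [0.4306 0.0041 0.0837] t 9.27 q7 1.64
px [[np.float64(294.5), np.float64(147.5)]] nose x,z from pinch 86.8 -104.0 world z -1.3 tilt est deg 27.5 r 135.5 (77.6)
```

View pics/n.png

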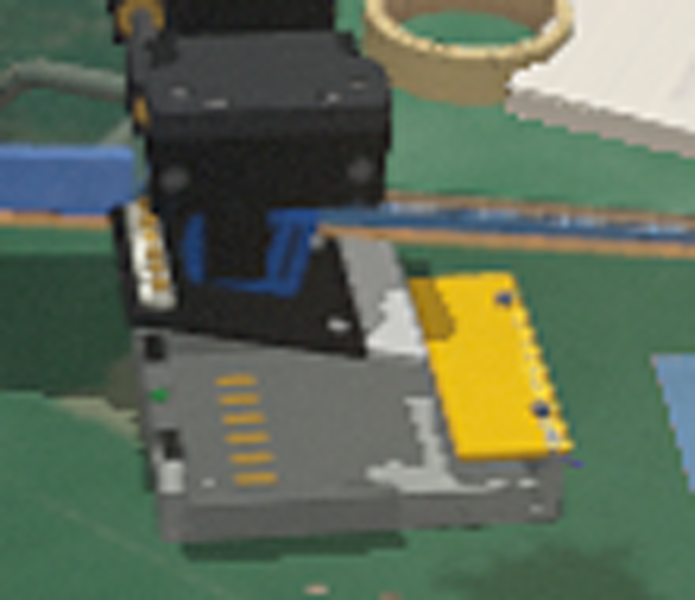

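The plate hangs tilted over the nest, with its steel corner at crop (425,358) and rear corner at (135,325). The near edge slopes down toward the lip. Next I'll work out the exact tilt and the nose position in the nest frame.

```bash
cat >> h.py <<'E'
N=np.array([.473,.008,0]);F=np.array([np.cos(.176),np.sin(.176),0]);L=np.array([-F[1],F[0],0])
def onplane(px,ynest):
    "side-view pixels onto vertical plane y=ynest of the nest -> nest x,z mm"
    s=r.snapshot('side');o=s["T"][:3,3];q=N+L*ynest
    for p in px:
        u=cv2.undistortPoints(np.float64(p).reshape(-1,1,2),s["intrinsics"],np.float64(s["dist_coeffs"])).ravel()
        v=s["T"][:3,:3]@[u[0],u[1],1];w=o+v*((q-o)@L)/(v@L)-N;print(p,np.round([w@F*1000,w[2]*1000],1))
def nestpos():
    d=(r.get_state()["eef_pos"]-N)*1000;print("TCP in nest",np.round([d@F,d@L,d[2]],1))
E
python3 - <<'E'
from h import *
nestpos()
y=(r.get_state()["eef_pos"]-N)@L
onplane([(287.2,126.6),(241.4,121.4)],y-.036)
k=70,220; S=6.32
# nest: near-side lip top corners, sill outer bottom corner
onplane([(220+458/S,70+457/S),(220+568/S,70+452/S)],-.055)
onplane([(220+180/S,70+540/S),(220+160/S,70+490/S)],-.055)
E
```

```text
TCP in nest [-42.6   1.8  83.7]
(287.2, 126.6) [23.7 57.9]
(241.4, 121.4) [-76.6  78. ]
(292.46835443037975, 142.31012658227849) [33.5 29.9]
(309.873417721519, 141.51898734177215) [72.6 29.4]
(248.48101265822785, 155.44303797468353) [-63.    0.6]
(245.31645569620252, 147.53164556962025) [-70.1  23.1]
```

```bash
python3 -m crank '[[[0,-2,10,0],[0,0,12,0],[0,0,12,0],[0,0,10,0],[0,0,0,0]]]'
python3 -c "
from h import *
nestpos();to([0,0,0],.176);print(r.get_state()['ft_force'])"
```

```text
time_s: 9.88
eef_pos: [0.4304, -0.0016, 0.0384]
orientation: [-0.087, 0.996, -0.0, -0.002]
ft_force: [0.1, 0.5, -2.0]
gripper_width: 0.0239
grip_force: 50.0
TCP in nest [-43.7  -2.   38.4]
shift [423.4  76.5  39.8] spin -0.001 pos [ 0.4304 -0.0016  0.0384] t 9.88 q7 1.7
[ 0.12162344  0.5450439  -1.97510662]
```

```bash
python3 -m crank '[[[-8,2,0,0],[-8,0,0,0],[-7,0,0,0],[-5,0,0,0],[0,0,0,0]]]'
python3 -c "
from h import *
nestpos();print(r.get_state()['ft_force']);s=r.snapshot('side');crop('n2',s,220,70,330,165)"
```

```text
time_s: 10.3
eef_pos: [0.4609, 0.0066, 0.0411]
orientation: [-0.088, 0.996, -0.0, 0.001]
ft_force: [0.2, -0.5, -1.3]
gripper_width: 0.0237
grip_force: 50.0
TCP in nest [-12.2   0.7  41.1]
[ 0.2362149  -0.4956659  -1.30614116]
```

View pics/n2.png

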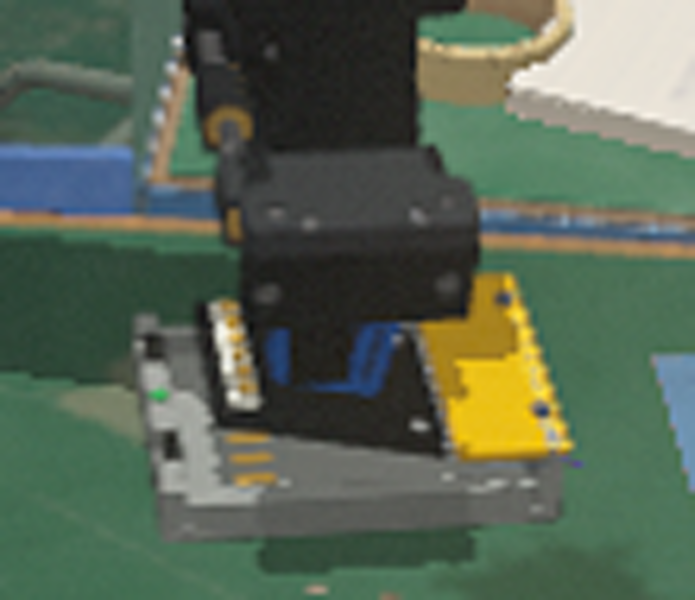

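The steel edge is now under the lip (plate boundary at (445,450)), still tilted and with no contact force. I'll lower the nose to the floor, lighten the grip, and lower the rear while backing off slightly.

```bash
python3 -m crank '[[[1,0,2,0],[1,0,2,0],[1,0,2,0],[0,0,0,0],[0,0,0,0]]]'; python3 -m crank '[[[0,0,0,0],[0,0,0,0],[0,0,1,0]]]' - 6;  python3 -m crank '[[[0,0,1,0],[0,0,1,0],[1,0,1,0],[0,0,1,0],[1,0,1,0]]]' 
python3 -c "
from h import *
nestpos();print(r.get_state()['ft_force'])"
```

```text
time_s: 10.77
eef_pos: [0.4561, 0.0057, 0.0349]
orientation: [-0.088, 0.996, 0.0, 0.0]
ft_force: [-2.1, -0.3, 4.1]
gripper_width: 0.0236
grip_force: 50.0
time_s: 11.02
eef_pos: [0.4559, 0.0057, 0.0336]
orientation: [-0.088, 0.996, 0.0, -0.0]
ft_force: [-0.2, -1.4, 0.6]
gripper_width: 0.0243
grip_force: 6.0
time_s: 11.43
eef_pos: [0.4543, 0.0054, 0.0284]
orientation: [-0.088, 0.996, -0.0, 0.0]
ft_force: [1.2, 1.2, -0.1]
gripper_width: 0.0238
grip_force: 6.0
TCP in nest [-18.9   0.8  28.4]
[ 1.15731356  1.19977337 -0.10608699]
```

```bash
python3 -m crank '[[[0,0,1,0],[1,0,1,0],[0,0,1,0],[1,0,1,0],[0,0,1,0]]]';python3 -m crank '[[[0,0,1,0],[0,0,1,0],[0,0,1,0],[0,0,1,0],[0,0,0,0]]]'
python3 -c "
from h import *
nestpos();print(r.get_state()['ft_force']);s=r.snapshot('side');crop('n3',s,220,70,330,165)"
```

```text
time_s: 11.85
eef_pos: [0.452, 0.005, 0.0234]
orientation: [-0.088, 0.996, 0.0, -0.0]
ft_force: [-0.3, 0.0, 0.3]
gripper_width: 0.0241
grip_force: 6.0
time_s: 12.27
eef_pos: [0.4527, 0.0051, 0.0199]
orientation: [-0.088, 0.996, 0.0, 0.0]
ft_force: [-1.3, 0.7, 4.1]
gripper_width: 0.0242
grip_force: 6.0
TCP in nest [-20.5   0.7  19.9]
[-1.28595731  0.73618935  4.11596091]
```

View pics/n3.png

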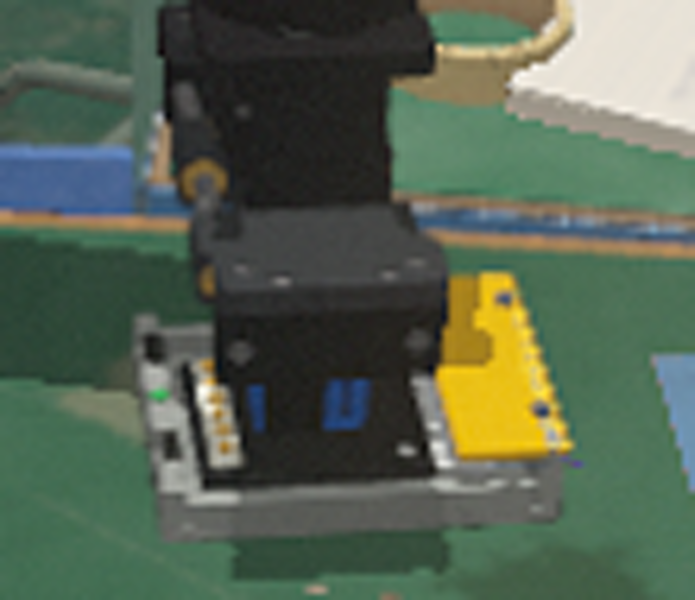

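The plate lies flat in the nest: near edge (205,490)-(437,472), steel under the lip, rear edge just behind the sill. I'll check the numbers before letting go.

```bash
python3 -c "
from h import *
S=6.32
onplane([(220+205/S,70+490/S),(220+437/S,70+474/S)],-.0353)"
python3 -m crank '[[[0,0,0.5,0],[0,0,0,0],[0,0,0,0]]]' - 4
```

```text
(252.4367088607595, 147.53164556962025) [-52.    6.7]
(289.1455696202531, 145.0) [31.   7.8]
time_s: 12.62
eef_pos: [0.4527, 0.0051, 0.0193]
orientation: [-0.088, 0.996, 0.0, 0.0]
ft_force: [0.0, 0.4, 4.4]
gripper_width: 0.0237
grip_force: 4.0
```

```bash
python3 -m crank '[[[0,0,0,0],[0,0,0,0],[0,0,0,0],[0,0,0,0],[0,0,0,0]]]' 0.42 && python3 -m crank '[[[0,0,-5,0],[0,0,-10,0],[0,0,-15,0],[0,0,-25,0],[0,0,-25,0]]]' && python3 -m crank '[[[0,0,-30,0],[0,0,-20,0],[0,0,0,0],[0,0,0,0],[0,0,0,0]]]'
python3 - <<'E'
from h import *
t=r.snapshot("top");s=r.snapshot("side")
for n,d,a in(("s",s,(225,100,270,160)),("s",s,(225,100,300,160))):pass
print("blue side",rect(s,"blue",(245,110,290,150),.048))
ys,xs=np.nonzero(mask(s,"blue",(245,110,290,150)))
print(xs.min(),xs.max(),ys.min(),ys.max())
# lower dark plate edge along the near side
g=s["color"][100:160,235:300].max(2)<60
l=np.array([(x+235,100+np.nonzero(g[:,x])[0].max()) for x in range(65) if g[:,x].sum()>8]);print(l[[0,5,-6,-1]].tolist())
onplane([tuple(map(float,l[i]+.5)) for i in(1,5,-6,-2)],-.0353)
print(rect(s,"orange",(190,255,275,310),.04)[1],r.get_state()["ft_force"])
E
```

```text
time_s: 13.03
eef_pos: [0.452, 0.005, 0.0189]
orientation: [-0.088, 0.996, -0.0, -0.0]
ft_force: [0.7, 0.1, 1.0]
gripper_width: 0.0361
grip_force: 0.0
time_s: 13.45
eef_pos: [0.4517, 0.0046, 0.1005]
orientation: [-0.088, 0.996, -0.0, -0.0]
ft_force: [0.5, 0.3, -0.0]
gripper_width: 0.0364
grip_force: 0.0
time_s: 13.87
eef_pos: [0.4519, 0.005, 0.1491]
orientation: [-0.088, 0.996, 0.0, 0.0]
ft_force: [-0.4, 0.5, -0.8]
gripper_width: 0.0366
grip_force: 0.0
blue side (array([[442.,  11.],
       [445., -55.],
       [483., -53.],
       [479.,  12.]], dtype=float32), array([460.9, -18.1]), array([37.8, 65.4]), 2.7)
260 277 121 138
[[257, 146], [270, 146], [281, 145], [286, 145]]
(258.5, 146.5) [-38.4   8.6]
(270.5, 146.5) [-11.3   6.6]
(281.5, 145.5) [13.6  7.6]
(285.5, 145.5) [22.7  6.9]
[ 406.7 -426.5] [-0.67901483  0.31642001  0.74387378]
```

```bash
python3 -c "
from workcell import r
print(r.job_done())"
```

```text
the job is handed in; nothing more can be done
None
```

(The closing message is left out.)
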